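# Pump up the leak-test hand pump until its indicator pin stands out

### The arm

A 6-joint arm with a two-finger parallel gripper is mounted at the origin on the work surface. World frame = base frame: x ahead of the robot, y to its left, z up, the work surface at z = 0. Lengths are in mm, angles in degrees, forces in N, time in s.
With the tool pointing down it reaches from about 300 to 850 mm from the base axis. Payload 4.2 kg.
Tool frame: the origin (TCP) lies at the very end of the fingers, on their centre line; the grasp point (between the pads) lies 19 mm behind it (env.grasp_offset is the distance from the TCP to the grasp point, in mm); z points along the fingers, y is the line along which they close (so a half turn about z gives the same grasp; the last joint's range is limited). The gripper opens to 91 mm and grips with 3 to 60 N. Pads are 32 mm wide; open, the fingers measure 118 mm over their backs; the gripper's body (76 mm by 178 mm) begins 60 mm behind the grasp point.
Start: joints at [-68.354, 18.312, 89.639, -0, 72.044, -1.146], TCP at [222.754, -530.117, 213.976] pointing down, gripper open.
Joint ranges: [-177.97, 177.97], [-48.28, 115.42], [12.27, 149.76], [-77.06, 257.06], [2.81, 150.46], [-146.56, 146.56]. Speed limits (degrees/s): [147.25, 147.25, 180, 180, 180, 180].

### API

Orientations are given as [roll, pitch, yaw] about the fixed x, y, z axes, in that order (R = Rz(yaw) Ry(pitch) Rx(roll)).
In Python, from workcell import env gives the robot as it stands. The module is installed in compiled form; this text tells all that it offers.
- The arm moves only by the tool send_rows, never from a script. Its argument "motion" is a list of rows, each an object of numbers: "tx", "ty", "tz": the shift along the tool's x, y, z in units of 500 mm (1.0 is 500 mm); "rx", "ry", "rz": the turn, a rotation vector about the tool's x, y, z in units of 30 degrees (1.0 is 30 degrees); "gripper": the closure, from -1 (fully open) to 1 (shut). In form: [{"tx": .., "ty": .., "tz": .., "rx": .., "ry": .., "rz": .., "gripper": ..}, ...]. A call has 1 to 12 rows; each row shifts and turns the commanded pose from where the row before left it, along the tool's axes as they then stand; what a row does not reach is not made up. A row lasts 1/8 s, in which the tool goes at most 62.5 mm and 10.7 degrees, less where a joint would pass 70% of its speed; a pose out of reach is approached as far as the arm can. A call with a number of a shift or a turn outside -1 to 1 is refused whole. A call with a gripper value outside its range is refused whole. The fingers move at their own pace and stop on an object; "grip_force" is the grip in N (left out, the last holds). Time passes only in rows, so rows that do not move let the fingers close. It gives the time, the measured TCP pose, the force, the opening and the grip force at its end, in the units of the state.
- env.state(): the state, without advancing time (a new reading comes with each control period).
- env.grab_frame(name): name is "scene" or "top" or "wrist"; returns a dict with "frame" (384x512x3 uint8, red, green, blue), "vertical_fov" (degrees; the focal length in pixels is half the picture's height over the tangent of half this angle, whatever the lens; pixels are square), "cx", "cy" (the principal point, pixels), "rvec" (rotation vector, rad) and "tvec" (3), from world to camera coordinates, as OpenCV has them; the wrist camera has in their place "T_tool_cam" (4x4, takes a point from camera to tool coordinates, whose origin is the TCP and whose axes are the flange's). Camera axes: x right, y down, z forward; pixel columns grow to the right and rows downward; lengths in mm; the calibration is good to about 2 mm. A picture is of the moment at which its call begins: read the wrist's pose just before it. There is no depth.
- env.job_done(): hands the job in; it is judged then, once.
The state is a dict: "time_s": time; "qpos": joint angles; "qvel": joint speeds; "effort": joint torques, N m; "ee_pos": TCP position; "ee_rot": TCP orientation; "force": force on the tool from outside, world axes, zero at the start; "torque": the same for the moment, N m; "gripper_width": finger opening in mm; "gripper_force": force on a finger pad.
Only numpy, scipy, OpenCV 4.12 (cv2) and the standard library are available. Lean on these libraries where they do the work, as an engineer would, in place of code of your own. Each camera call takes 0.05 s, during which the arm holds its last target. There are 200 camera calls.

### The job

Without gripping anything, press the hand pump's mushroom plunger all the way down with the fingertips and let it come all the way back up, again and again, until the steel indicator pin beside it has popped fully out and its black ring shows above the collar; then leave the pump with its plunger up. Do not touch the pin or press the small relief button, and leave the other things on the bench where they stand.

Things in the scene. Friction and masses are not known exactly. Their poses are not given: they have to be found in the camera images.
- pump: hand pump bolted to the bench: white block 110 (its x) x 190 (its y) x 50 tall on a black foot plate 126 x 206. Origin: centre of the underside, on the bench; z up. On its top: the plunger at (0, -45), the indicator pin at (20, 45) and the relief button at (-30, 70) in its x, y
- plunger_top (a point): centre of the flat top of the plunger's black mushroom head (40 diameter, 12 thick, on a 16 rod in a 36 diameter aluminium barrel whose top is 92 above the bench). It is 135 above the bench at rest and 111 when fully pressed; the point moves with the plunger
- plunger (a joint): how far the plunger is pressed down, m: 0 = up at rest, 0.024 = fully down. A spring brings it back up by itself; the push needed is about 3 N at the top and 10 N at the bottom
- pin: bare steel indicator pin, 14 diameter, upright in an aluminium collar (32 diameter, top 58 above the bench). Origin: centre of the pin's upper end; z up. A black ring 4 wide round the pin comes out of the collar only when the pin is fully out. Not to be touched
- pin_travel (a joint): how far the pin is out, m: 0 to 0.010 at the start (its end 2 to 12 above the collar), 0.035 = fully out (end 37 above it; pumping takes it no farther and does no harm). Each full press lifts it to its next 6 mm step (a short press less or not at all) and it stays there; to climb again the plunger must first come up to within 6 mm of its rest. 4 to 6 full strokes are needed
- relief (a joint): how far the relief button is pressed, m: 0 = up, 0.005 = down. Small dark steel push button 16 diameter on the pump block, near the pin. Not to be pressed
- module: bystander: ventilator module fixed to the bench: white block 150 x 160 x 62 tall with a clear dome 112 diameter, 192 above the bench, full of grey discs. Origin: centre of the underside
- driver: bystander: loose screwdriver, 160 long, lying near the pump on its low-x side. Origin: middle of its underside, its x runs along the shaft from handle to tip
- jar: bystander: loose small jar, 40 diameter, 50 tall, beside the pump on its high-x side. Origin: middle of its underside
- collar: bystander: loose grey plastic ring, 56 diameter, 18 tall. Origin: middle of its underside
- cap: bystander: loose white plastic cap standing like a cup, 60 diameter, 30 tall. Origin: middle of its underside
- bottle: bystander: loose white bottle, 52 diameter, 130 tall. Origin: middle of its underside
- weight: bystander: loose steel calibration weight, 44 diameter, 35 tall. Origin: middle of its underside
Mind the look-alikes: they are no part of the job. What is shaped like the pump but orange or turquoise is not meant.

How it is judged (in metres and radians):
On the way, in this order (a step that is already met when the one before it is completed fails the run):
1. the plunger is pressed down (value of joint plunger above 0.012 m), for 0.05 s.
2. the plunger has come back up (value of joint plunger below 0.006 m), for 0.05 s.
3. the indicator pin is more than half out (value of joint pin_travel above 0.022 m), for 0.05 s.
4. the indicator pin is fully out (value of joint pin_travel above 0.032 m), for 0.05 s.
At the end, for the whole second after the job is handed in: the indicator pin is out by more than 32 mm of its 35 (black ring showing), the plunger is up within 4 mm of its rest, and the relief button is up (value of joint pin_travel above 0.032 m and value of joint plunger below 0.004 m and value of joint relief below 0.002 m); the robot touches nothing.
It fails at once if the robot touches the indicator pin (over 1.5 N) (contact force between any of the fingers, the arm and pin above 1.5 N).
It fails at once if the plunger head is taken between the fingers (grasp point below its top) (horizontal distance between the grasp point and plunger_top below 0.02 m and z of the grasp point in the frame of plunger_top below -0.002 m).
It fails at once if the relief button is pressed by more than 3 mm (value of joint relief above 0.003 m).
It fails at once if a bystander is moved or lifted by more than 20 mm (distance of any of driver, jar, collar, cap, bottle, weight from where it was at the start of the episode above 0.02 m).
It also fails if it takes over 45 s, if anything falls off the work surface, if the arm or the gripper's body presses on something with over 40 N, if the wrist force passes 120 N, or if a joint passes its speed limit or range.

## Working session

There is one attempt and no reset: what is moved stays moved. The work goes in short steps, Python scripts to look and compute and a tool call to move; the robot and the scene stay as the last step left them, time stands still between calls to the robot, and variables do not carry over. Pictures are saved under pics/ and viewed, at most 10 in all, crops included, and the job is handed in when it is done.

Besides the shell and the picture viewer there is one more tool, called as name(argument=value, ...) on one line, values as JSON. send_rows: Moves the arm, as the interface text tells. Shifts and turns lie within -1 to 1; 1 stands for 500 mm of shift or 30 degrees of turn. Its arguments: {"type":"object","properties":{"motion":{"type":"array"},"grip_force":{"type":"number"}},"required":["motion"]}

```bash
mkdir -p pics; cat > h.py <<'E'
import numpy as np, cv2
from workcell import env
def cam(g):
    f=g["frame"].shape[0]/2/np.tan(np.radians(g["vertical_fov"])/2)
    return np.array([[f,0,g["cx"]],[0,f,g["cy"]],[0,0,1]]),cv2.Rodrigues(np.array(g["rvec"],float))[0],np.array(g["tvec"],float).ravel()
def ray(g,u,v,z):
    K,R,t=cam(g); d=R.T@np.linalg.inv(K)@[u,v,1]; c=-R.T@t
    return c+d*(z-c[2])/d[2]
def proj(g,P):
    K,R,t=cam(g); p=K@(R@np.array(P,float)+t); return p[:2]/p[2]
E
python3 - <<'E'
from h import *
import pickle
G={n:env.grab_frame(n) for n in("scene","top")}
pickle.dump(G,open("g.pkl","wb"))
for n in G: cv2.imwrite(f"pics/{n}.png",cv2.resize(G[n]["frame"][:,:,::-1],(768,576),interpolation=2)); K,R,t=cam(G[n]); print(n,K[0,0],-R.T@t)
s=env.state();print(s)
E
```

```text
scene 378.98311903488946 [928.71536387 232.86927099 893.11844217]
top 494.03252069551536 [ 484.81099193 -120.52803371 1377.68107502]
{'time_s': 0.1, 'qpos': array([-6.83542468e+01,  1.83465806e+01,  8.96971073e+01, -9.51081930e-04,
        7.20435896e+01, -1.14748085e+00]), 'qvel': array([ 0.00465135, -0.0529954 , -0.14990795, -0.03401872, -0.12388731,
       -0.16109219]), 'effort': array([ 1.13784456e-03, -4.13330841e+01, -2.32509077e+01,  7.30128516e-02,
        4.22747433e-02, -5.98822521e-05]), 'ee_pos': array([ 222.58076426, -529.70370436,  213.23400388]), 'ee_rot': array([-1.79912722e+02, -8.43689812e-04,  2.27935273e+01]), 'force': array([ 0.55060166, -0.45610055,  0.21291109]), 'torque': array([-0.00074651,  0.02273916, -0.03893362]), 'gripper_force': 0.0, 'gripper_width': 91.05966332857369}
```

View pics/top.png

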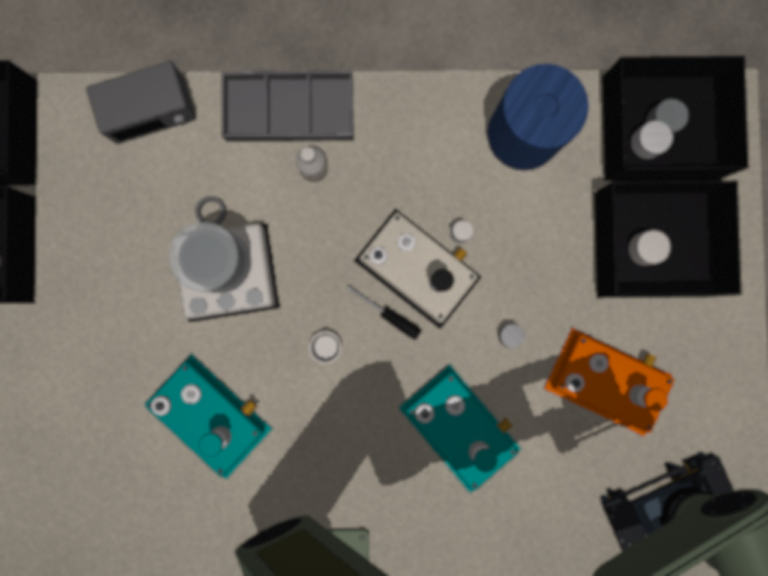

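View pics/scene.png

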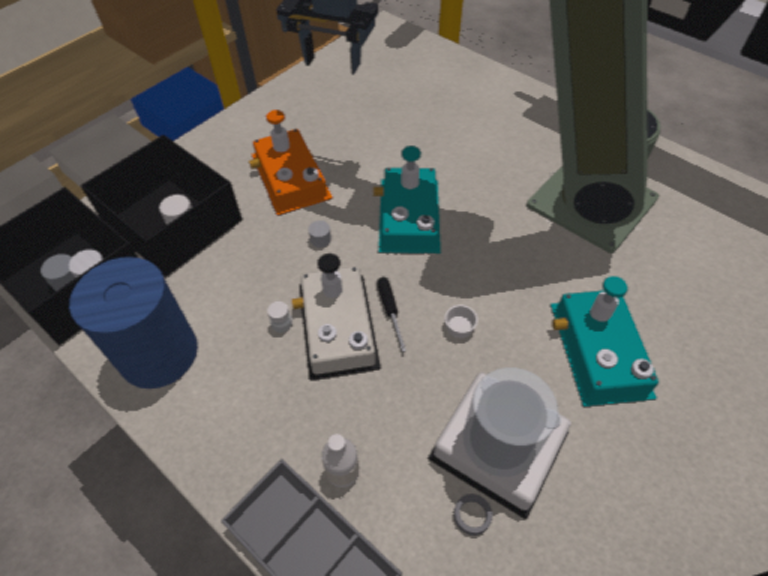

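The top view has four pump shapes: white (418,268), turquoise (208,416) and (460,428), and orange (609,380). The white one fits the description: white block, black head at (442,280), pin at (406,242), relief button at (378,255), with the driver and jar beside it. I'll confirm this in a crop and measure.

```bash
python3 - <<'E'
from h import *
import pickle
G=pickle.load(open("g.pkl","rb"))
def blob(n,u,v,r=16,th=60):
    g=G[n]; im=g["frame"].max(2); u,v=int(u/1.5),int(v/1.5)
    m=np.zeros(im.shape,np.uint8); m[v-r:v+r,u-r:u+r]=(im[v-r:v+r,u-r:u+r]<th)
    k,l,s,c=cv2.connectedComponentsWithStats(m)
    i=min(range(1,k),key=lambda i:np.hypot(*(c[i]-[u,v])) if s[i,4]>20 else 99)
    print(n,s[i]); x,y,w,h,_=s[i]; return (x+(w-1)/2,y+(h-1)/2),c[i]
for n,u,v in(("top",442,280),("scene",329,262)):
    b,c=blob(n,u,v); print(b,c,ray(G[n],*b,132),ray(G[n],*c,132))
g=G["top"]
pin=ray(g,406/1.5,241/1.5,60); rel=ray(g,378/1.5,254/1.5,55); print("pin,rel",pin,rel)
g2=G["scene"]
print("scene pin,rel",ray(g2,327/1.5,331/1.5,60),ray(g2,358/1.5,340/1.5,55))
for p in [(463,230,50),(401,322,10),(512,335,35)]: print(p,ray(g,p[0]/1.5,p[1]/1.5,p[2]))
a=cv2.resize(G["top"]["frame"][130:225,225:330],None,fx=4,fy=4,interpolation=2)
b=cv2.resize(G["scene"]["frame"][160:260,175:275],None,fx=3.8,fy=3.8,interpolation=2)
cv2.imwrite("pics/crop.png",np.hstack([a[:380,:400],b[:380,:380]])[:,:,::-1])
E
```

```text
top [287 179  15  14 153]
(np.float64(294.0), np.float64(185.5)) [294.12418301 185.89542484] [ 552.89080011 -229.88565306  132.        ] [ 551.88693046 -230.18657941  132.        ]
scene [212 169  14  13 138]
(np.float64(218.5), np.float64(175.0)) [218.74637681 175.17391304] [ 551.55697868 -232.08188969  132.        ] [ 551.54809562 -231.21464158  132.        ]
pin,rel [ 624.01224627 -174.51337131   60.        ] [ 601.58437662 -124.30961822   55.        ]
scene pin,rel [ 622.40798665 -173.62589617   60.        ] [ 598.82418138 -123.78551698   55.        ]
(463, 230, 50) [ 644.13585963 -277.95246872   50.        ]
(401, 322, 10) [ 479.44048954 -165.69513493   10.        ]
(512, 335, 35) [ 454.06079806 -365.82426833   35.        ]
```

View pics/crop.png

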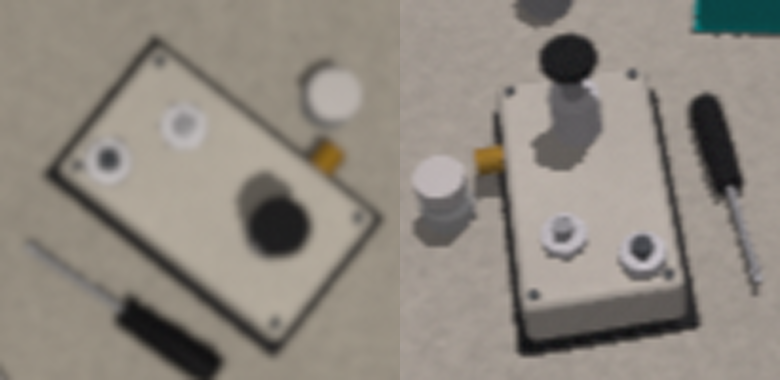

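The crop confirms it: white block, black mushroom head, bare pin in its collar and dark relief button, with the jar and driver either side. The head is at about (552,-231). The pin is 91 mm away, which agrees with the 92 mm given. I'll shut the fingers and move over it at the current height.

send_rows(motion=[{"tx":0.0763,"ty":-0.0269,"gripper":1},{"tx":0.0763,"ty":-0.0269,"gripper":1},{"tx":0.0763,"ty":-0.0269,"gripper":1},{"tx":0.0763,"ty":-0.0269,"gripper":1},{"tx":0.0763,"ty":-0.0269,"gripper":1},{"tx":0.0763,"ty":-0.0269,"gripper":1},{"tx":0.0763,"ty":-0.0269,"gripper":1},{"tx":0.0763,"ty":-0.0269,"gripper":1},{"tx":0.0763,"ty":-0.0269,"gripper":1},{"tx":0.0763,"ty":-0.0269,"gripper":1},{"tx":0.0763,"ty":-0.0269,"gripper":1},{"gripper":1}])

```text
invalid input at $.motion[0]: expected keys tx, ty, tz, rx, ry, rz, gripper
```

send_rows(motion=[{"tx":0.0763,"ty":-0.0269,"tz":0,"rx":0,"ry":0,"rz":0,"gripper":1},{"tx":0.0763,"ty":-0.0269,"tz":0,"rx":0,"ry":0,"rz":0,"gripper":1},{"tx":0.0763,"ty":-0.0269,"tz":0,"rx":0,"ry":0,"rz":0,"gripper":1},{"tx":0.0763,"ty":-0.0269,"tz":0,"rx":0,"ry":0,"rz":0,"gripper":1},{"tx":0.0763,"ty":-0.0269,"tz":0,"rx":0,"ry":0,"rz":0,"gripper":1},{"tx":0.0763,"ty":-0.0269,"tz":0,"rx":0,"ry":0,"rz":0,"gripper":1},{"tx":0.0763,"ty":-0.0269,"tz":0,"rx":0,"ry":0,"rz":0,"gripper":1},{"tx":0.0763,"ty":-0.0269,"tz":0,"rx":0,"ry":0,"rz":0,"gripper":1},{"tx":0.0763,"ty":-0.0269,"tz":0,"rx":0,"ry":0,"rz":0,"gripper":1},{"tx":0.0763,"ty":-0.0269,"tz":0,"rx":0,"ry":0,"rz":0,"gripper":1},{"tx":0.0763,"ty":-0.0269,"tz":0,"rx":0,"ry":0,"rz":0,"gripper":1},{"tx":0,"ty":0,"tz":0,"rx":0,"ry":0,"rz":0,"gripper":1}])

```text
time_s: 1.6
ee_pos: [553.7, -229.3, 213.1]
ee_rot: [-179.9, 0.0, 23.0]
force: [-0.6, -0.3, 0.4]
gripper_width: 0.1
gripper_force: 0.0
```

send_rows(motion=[{"tx":-0.004,"ty":0.002,"tz":0.04,"rx":0,"ry":0,"rz":0,"gripper":1},{"tx":0,"ty":0,"tz":0.06,"rx":0,"ry":0,"rz":0,"gripper":1},{"tx":0,"ty":0,"tz":0.04,"rx":0,"ry":0,"rz":0,"gripper":1},{"tx":0,"ty":0,"tz":0,"rx":0,"ry":0,"rz":0,"gripper":1},{"tx":0,"ty":0,"tz":0.02,"rx":0,"ry":0,"rz":0,"gripper":1},{"tx":0,"ty":0,"tz":0.02,"rx":0,"ry":0,"rz":0,"gripper":1},{"tx":0,"ty":0,"tz":0.02,"rx":0,"ry":0,"rz":0,"gripper":1},{"tx":0,"ty":0,"tz":0,"rx":0,"ry":0,"rz":0,"gripper":1},{"tx":0,"ty":0,"tz":0,"rx":0,"ry":0,"rz":0,"gripper":1}])

```text
time_s: 2.72
ee_pos: [551.5, -233.8, 115.7]
ee_rot: [179.8, -0.1, 22.8]
force: [-1.9, -0.6, 6.8]
gripper_width: 0.1
gripper_force: 3.7
```

The plunger is moving, but it's not at the bottom yet. I'll push a little further to find the stop.

send_rows(motion=[{"tx":0,"ty":0,"tz":0.008,"rx":0,"ry":0,"rz":0,"gripper":1},{"tx":0,"ty":0,"tz":0.006,"rx":0,"ry":0,"rz":0,"gripper":1},{"tx":0,"ty":0,"tz":0,"rx":0,"ry":0,"rz":0,"gripper":1},{"tx":0,"ty":0,"tz":0,"rx":0,"ry":0,"rz":0,"gripper":1}])

```text
time_s: 3.22
ee_pos: [551.6, -233.8, 111.2]
ee_rot: [179.8, -0.1, 22.8]
force: [-5.0, 0.5, 19.8]
gripper_width: 0.5
gripper_force: 9.8
```

The stop is at z = 111 with 20 N, so that was a full press. Next is a cycle: 36 mm up, then 36 mm down.

send_rows(motion=[{"tx":0,"ty":0,"tz":-0.036,"rx":0,"ry":0,"rz":0,"gripper":1},{"tx":0,"ty":0,"tz":-0.036,"rx":0,"ry":0,"rz":0,"gripper":1},{"tx":0,"ty":0,"tz":0,"rx":0,"ry":0,"rz":0,"gripper":1},{"tx":0,"ty":0,"tz":0,"rx":0,"ry":0,"rz":0,"gripper":1},{"tx":0,"ty":0,"tz":0,"rx":0,"ry":0,"rz":0,"gripper":1}])

```text
time_s: 3.85
ee_pos: [550.3, -232.6, 141.9]
ee_rot: [-179.9, 0.1, 22.8]
force: [-0.2, -0.1, 0.4]
gripper_width: 0.2
gripper_force: 0.0
```

send_rows(motion=[{"tx":0,"ty":0,"tz":0.024,"rx":0,"ry":0,"rz":0,"gripper":1},{"tx":0,"ty":0,"tz":0.024,"rx":0,"ry":0,"rz":0,"gripper":1},{"tx":0,"ty":0,"tz":0.024,"rx":0,"ry":0,"rz":0,"gripper":1},{"tx":0,"ty":0,"tz":0,"rx":0,"ry":0,"rz":0,"gripper":1},{"tx":0,"ty":0,"tz":0,"rx":0,"ry":0,"rz":0,"gripper":1},{"tx":0,"ty":0,"tz":0,"rx":0,"ry":0,"rz":0,"gripper":1}])

```text
time_s: 4.6
ee_pos: [551.6, -233.2, 111.1]
ee_rot: [179.8, -0.2, 22.8]
force: [-5.4, 3.7, 25.5]
gripper_width: 0.7
gripper_force: 13.0
```

send_rows(motion=[{"tx":0,"ty":0,"tz":-0.037,"rx":0,"ry":0,"rz":0,"gripper":1},{"tx":0,"ty":0,"tz":-0.037,"rx":0,"ry":0,"rz":0,"gripper":1},{"tx":0,"ty":0,"tz":0,"rx":0,"ry":0,"rz":0,"gripper":1},{"tx":0,"ty":0,"tz":0,"rx":0,"ry":0,"rz":0,"gripper":1},{"tx":0,"ty":0,"tz":0,"rx":0,"ry":0,"rz":0,"gripper":1},{"tx":0,"ty":0,"tz":0.024,"rx":0,"ry":0,"rz":0,"gripper":1},{"tx":0,"ty":0,"tz":0.024,"rx":0,"ry":0,"rz":0,"gripper":1},{"tx":0,"ty":0,"tz":0.024,"rx":0,"ry":0,"rz":0,"gripper":1},{"tx":0,"ty":0,"tz":0,"rx":0,"ry":0,"rz":0,"gripper":1},{"tx":0,"ty":0,"tz":0,"rx":0,"ry":0,"rz":0,"gripper":1},{"tx":0,"ty":0,"tz":0,"rx":0,"ry":0,"rz":0,"gripper":1}])

```text
time_s: 5.98
ee_pos: [551.5, -233.1, 111.2]
ee_rot: [179.9, -0.1, 22.8]
force: [-4.6, 2.0, 20.9]
gripper_width: 0.4
gripper_force: 10.5
```

send_rows(motion=[{"tx":0,"ty":0,"tz":-0.036,"rx":0,"ry":0,"rz":0,"gripper":1},{"tx":0,"ty":0,"tz":-0.036,"rx":0,"ry":0,"rz":0,"gripper":1},{"tx":0,"ty":0,"tz":0,"rx":0,"ry":0,"rz":0,"gripper":1},{"tx":0,"ty":0,"tz":0,"rx":0,"ry":0,"rz":0,"gripper":1},{"tx":0,"ty":0,"tz":0,"rx":0,"ry":0,"rz":0,"gripper":1},{"tx":0,"ty":0,"tz":0.024,"rx":0,"ry":0,"rz":0,"gripper":1},{"tx":0,"ty":0,"tz":0.024,"rx":0,"ry":0,"rz":0,"gripper":1},{"tx":0,"ty":0,"tz":0.024,"rx":0,"ry":0,"rz":0,"gripper":1},{"tx":0,"ty":0,"tz":0,"rx":0,"ry":0,"rz":0,"gripper":1},{"tx":0,"ty":0,"tz":0,"rx":0,"ry":0,"rz":0,"gripper":1},{"tx":0,"ty":0,"tz":0,"rx":0,"ry":0,"rz":0,"gripper":1}])

```text
time_s: 7.35
ee_pos: [551.5, -233.1, 111.2]
ee_rot: [179.9, -0.1, 22.8]
force: [-3.8, 1.1, 21.0]
gripper_width: 0.4
gripper_force: 10.5
```

send_rows(motion=[{"tx":0,"ty":0,"tz":-0.036,"rx":0,"ry":0,"rz":0,"gripper":1},{"tx":0,"ty":0,"tz":-0.036,"rx":0,"ry":0,"rz":0,"gripper":1},{"tx":0,"ty":0,"tz":0,"rx":0,"ry":0,"rz":0,"gripper":1},{"tx":0,"ty":0,"tz":0,"rx":0,"ry":0,"rz":0,"gripper":1},{"tx":0,"ty":0,"tz":0,"rx":0,"ry":0,"rz":0,"gripper":1},{"tx":0,"ty":0,"tz":0.024,"rx":0,"ry":0,"rz":0,"gripper":1},{"tx":0,"ty":0,"tz":0.024,"rx":0,"ry":0,"rz":0,"gripper":1},{"tx":0,"ty":0,"tz":0.024,"rx":0,"ry":0,"rz":0,"gripper":1},{"tx":0,"ty":0,"tz":0,"rx":0,"ry":0,"rz":0,"gripper":1},{"tx":0,"ty":0,"tz":0,"rx":0,"ry":0,"rz":0,"gripper":1},{"tx":0,"ty":0,"tz":0,"rx":0,"ry":0,"rz":0,"gripper":1}])

```text
time_s: 8.72
ee_pos: [551.5, -233.1, 111.1]
ee_rot: [179.9, -0.1, 22.8]
force: [-4.4, 3.0, 22.3]
gripper_width: 0.3
gripper_force: 10.5
```

send_rows(motion=[{"tx":0,"ty":0,"tz":-0.036,"rx":0,"ry":0,"rz":0,"gripper":1},{"tx":0,"ty":0,"tz":-0.036,"rx":0,"ry":0,"rz":0,"gripper":1},{"tx":0,"ty":0,"tz":0,"rx":0,"ry":0,"rz":0,"gripper":1},{"tx":0,"ty":0,"tz":0,"rx":0,"ry":0,"rz":0,"gripper":1},{"tx":0,"ty":0,"tz":0,"rx":0,"ry":0,"rz":0,"gripper":1},{"tx":0,"ty":0,"tz":0.024,"rx":0,"ry":0,"rz":0,"gripper":1},{"tx":0,"ty":0,"tz":0.024,"rx":0,"ry":0,"rz":0,"gripper":1},{"tx":0,"ty":0,"tz":0.024,"rx":0,"ry":0,"rz":0,"gripper":1},{"tx":0,"ty":0,"tz":0,"rx":0,"ry":0,"rz":0,"gripper":1},{"tx":0,"ty":0,"tz":0,"rx":0,"ry":0,"rz":0,"gripper":1},{"tx":0,"ty":0,"tz":0,"rx":0,"ry":0,"rz":0,"gripper":1}])

```text
time_s: 10.1
ee_pos: [551.5, -233.1, 111.2]
ee_rot: [179.9, -0.1, 22.8]
force: [-4.3, 1.8, 21.6]
gripper_width: 0.7
gripper_force: 10.5
```

send_rows(motion=[{"tx":0,"ty":0,"tz":-0.036,"rx":0,"ry":0,"rz":0,"gripper":1},{"tx":0,"ty":0,"tz":-0.06,"rx":0,"ry":0,"rz":0,"gripper":1},{"tx":0,"ty":0,"tz":-0.1,"rx":0,"ry":0,"rz":0,"gripper":1},{"tx":-0.06,"ty":0,"tz":0,"rx":0,"ry":0,"rz":0,"gripper":1},{"tx":-0.06,"ty":0,"tz":0,"rx":0,"ry":0,"rz":0,"gripper":1},{"tx":-0.06,"ty":0,"tz":0,"rx":0,"ry":0,"rz":0,"gripper":1},{"tx":0,"ty":0,"tz":0,"rx":0,"ry":0,"rz":0,"gripper":1},{"tx":0,"ty":0,"tz":0,"rx":0,"ry":0,"rz":0,"gripper":1}])

```text
time_s: 11.1
ee_pos: [468.3, -267.5, 205.3]
ee_rot: [-180.0, -0.0, 22.8]
force: [0.8, 0.1, 0.6]
gripper_width: 0.3
gripper_force: 0.0
```

```bash
python3 - <<'E'
from h import *
G={n:env.grab_frame(n) for n in("scene","top")}
a=cv2.resize(G["top"]["frame"][130:225,225:330],None,fx=4,fy=4,interpolation=2)
b=cv2.resize(G["scene"]["frame"][160:260,175:275],None,fx=3.8,fy=3.8,interpolation=2)
cv2.imwrite("pics/end.png",np.hstack([a[:380,:400],b[:380,:380]])[:,:,::-1])
E
```

```text
(no output)
```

View pics/end.png

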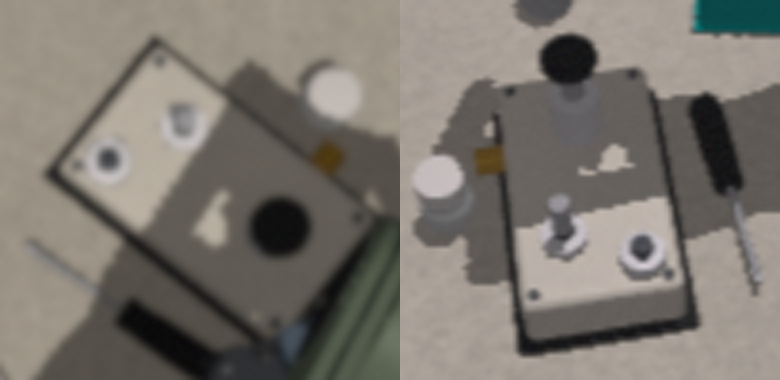

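The plunger is up, the driver and jar haven't moved, and the pin stands out at crop (559,215). I'll check its height and look for the ring.

```bash
python3 - <<'E'
from h import *
g=env.grab_frame("scene")
for z in (58,62,83,89,95): print(z,proj(g,(623,-174,z)))
c=g["frame"][202:232,202:236]; print(c[:,13:18].mean((1,2)).astype(int))
cv2.imwrite("pics/pin.png",cv2.resize(c,None,fx=16,fy=16,interpolation=0)[:,:,::-1])
E
```

```text
58 [217.8051173  221.13651332]
62 [217.66160547 220.33244596]
83 [216.89198617 216.02042683]
89 [216.66696791 214.75969565]
95 [216.43960569 213.48583175]
[ 98  98  98  99  99  99  99  99 102 122 143 143 136 115  89  87  89  88
  88  86  70 109 131 135 132 109 142 173 176 177]
```

View pics/pin.png

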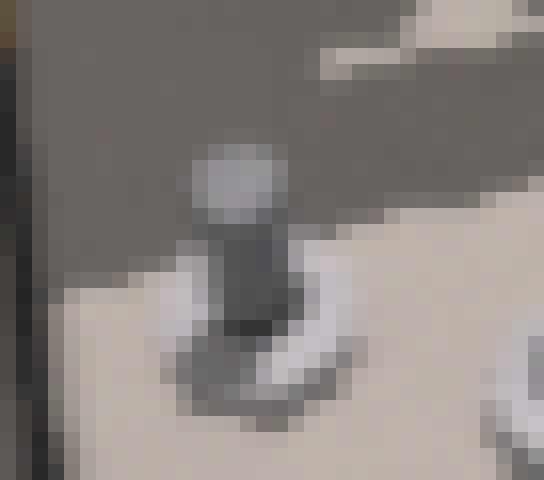

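The pin's top centre is at row 213, matching z ≈ 95 (fully out). The black ring shows above the collar at crop (255,327).

```bash
python3 -c "
from workcell import env
print(env.job_done())"
```

```text
the job is handed in; nothing more can be done
None
```

I pressed the white pump's plunger fully down six times and handed the job in: the pin is fully out with its black ring showing, the plunger is up, the jar and driver beside the pump look unmoved, and the arm is clear of the pump (no verdict came back).

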